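# Unstack the donated tins into their trays

## Task

Take the two stacks of donated tins apart and stand each of the four tins upright, flat on the floor of the empty compartment of the tray that already holds a tin of the same shape and size. Set the tins down without dropping or tipping them, and leave the two glass jars where they stand.

Things in the scene. Friction and masses are not known exactly. Their poses are not given: they have to be found in the camera images.
- flat_center (a point): Centre (half-way up) of the loose flat oblong tin: steel with a red label and a gold lid, 84 long (its x) x 56 wide (its y) x 40 high mm, about 220 g, z axis up. It starts upright, on the table as the lower tin of one of the two stacks, with a narrower tin standing about centrally on its top.
- wide_center (a point): Centre (half-way up) of the loose wide round tin: steel with a red label and a gold lid, 66 diameter x 40 high mm, about 170 g, z axis up. It starts upright, on the table as the lower tin of one of the two stacks, with a narrower tin standing about centrally on its top.
- small_center (a point): Centre (half-way up) of the loose small round tin: steel with a red label and a gold lid, 50 diameter x 58 high mm, about 130 g, z axis up. It starts upright, as the upper tin of one of the two stacks, standing about centrally on the 40 mm high lower tin; which lower tin varies.
- spice_center (a point): Centre (half-way up) of the loose square spice tin: steel with a red label and a gold lid, 42 x 42 (its x and y) x 70 high mm, about 100 g, z axis up. It starts upright, as the upper tin of one of the two stacks, standing about centrally on the 40 mm high lower tin; which lower tin varies.
- flat_place (a point): Middle of the empty compartment, on its floor (4 mm above the table), of the fixed cardboard tray for the flat oblong tin. Compartment 104 (x) x 76 (y) mm inside; walls 4 mm thick, 10 mm above its floor; x, y along the walls, z up. 108 mm along +x is the tray's other compartment, filled by a fixed tin of the same kind; the tin fits only lengthwise along x, either way round.
- wide_place (a point): Middle of the empty compartment, on its floor (4 mm above the table), of the fixed cardboard tray for the wide round tin. Compartment 86 (x) x 86 (y) mm inside; walls 4 mm thick, 10 mm above its floor; x, y along the walls, z up. 90 mm along +x is the tray's other compartment, filled by a fixed tin of the same kind.
- small_place (a point): Middle of the empty compartment, on its floor (4 mm above the table), of the fixed cardboard tray for the small round tin. Compartment 70 (x) x 70 (y) mm inside; walls 4 mm thick, 10 mm above its floor; x, y along the walls, z up. 74 mm along +x is the tray's other compartment, filled by a fixed tin of the same kind.
- spice_place (a point): Middle of the empty compartment, on its floor (4 mm above the table), of the fixed cardboard tray for the square spice tin. Compartment 62 (x) x 62 (y) mm inside; walls 4 mm thick, 10 mm above its floor; x, y along the walls, z up. 66 mm along +x is the tray's other compartment, filled by a fixed tin of the same kind.
- jar_mid_center (a point): Centre of a loose amber glass jar with steel cap, 56 mm diameter, 85 mm high, standing upright on the table between the two stacks. Not to be disturbed.
- jar_side_center (a point): Centre of a loose amber glass jar with steel cap, 56 mm diameter, 85 mm high, standing upright on the table beyond the stack on the left (+y). Not to be disturbed.

How it is judged (in metres and radians):
At the end, for the whole second after the job is handed in: Each tin stands upright (0.12 rad), still and flat (5 mm) on the floor of the empty compartment of its own kind's tray, centre within 15 mm of the compartment's middle, the oblong tin along the tray within 0.25 rad; both jars within 25 mm of where they began (horizontal distance between flat_center and flat_place below 0.015 m and z of flat_center in the frame of flat_place below 0.025 m and angle between each of flat_center, wide_center, small_center, spice_center's own z axis and vertical below 0.12 rad and linear speed of each of flat_tin, wide_tin, small_tin, spice_tin below 0.02 m/s and horizontal distance between wide_center and wide_place below 0.015 m and z of wide_center in the frame of wide_place below 0.025 m and horizontal distance between small_center and small_place below 0.015 m and z of small_center in the frame of small_place below 0.034 m and horizontal distance between spice_center and spice_place below 0.015 m and z of spice_center in the frame of spice_place below 0.04 m and angle between the x axis of flat_center and the x axis of flat_place, either way round below 0.25 rad and distance of each of jar_mid_center, jar_side_center from where it was at the start of the episode below 0.025 m); the robot touches nothing.
It fails at once if a tin is tipped over (angle between any of flat_center, wide_center, small_center, spice_center's own z axis and vertical above 0.7 rad).
It fails at once if a tin is dropped from more than about 30 mm, or thrown (0.8 m/s with no finger on it) ((linear speed of flat_tin above 0.8 m/s and contact force between flat_tin and the fingers below 0.01 N) or (linear speed of wide_tin above 0.8 m/s and contact force between wide_tin and the fingers below 0.01 N) or (linear speed of small_tin above 0.8 m/s and contact force between small_tin and the fingers below 0.01 N) or (linear speed of spice_tin above 0.8 m/s and contact force between spice_tin and the fingers below 0.01 N)).
It fails at once if a glass jar is knocked over or shifted by more than 25 mm (distance of any of jar_mid_center, jar_side_center from where it was at the start of the episode above 0.025 m).
It also fails if it takes over 112 s, if anything falls off the work surface, if the arm or the gripper's body presses on something with over 40 N, if the wrist force passes 120 N, or if a joint passes its speed limit or range.

## Robot

A 6-joint arm with a two-finger parallel gripper is mounted at the origin on the work surface. World frame = base frame: x ahead of the robot, y to its left, z up, the work surface at z = 0. Lengths are in m, angles in degrees, forces in N, time in s.
With the tool pointing down it reaches from about 0.325 to 0.775 m from the base axis. Payload 9.3 kg.
Tool frame: the origin (TCP) lies at the very end of the fingers, on their centre line; the grasp point (between the pads) lies 19 mm behind it; z points along the fingers, y is the line along which they close (so a half turn about z gives the same grasp; the last joint's range is limited). The gripper opens to 85 mm and grips with 20 to 120 N. Pads are 22 mm wide; open, the fingers measure 114 mm over their backs; the gripper's body (76 mm by 85 mm) begins 54 mm behind the grasp point. The pads swing forward as they close: fully open they stand 13 mm farther back than shut.
Start: joints at [-75.035, 14.817, 1.232, 76.415, 0, 81.257], TCP at [0.221, -0.504, 0.231] pointing down, gripper open.
Joint ranges: [-174.27, 174.27], [-52.1, 104.24], [-59.71, 78.15], [-110.17, 111.67], [-87.03, 83.33], [-180, 180]. Speed limits (degrees/s): [127.2, 127.2, 159.86, 180, 180, 180].

## Interface

Orientations are given as a 3x3 rotation matrix whose columns are the frame's x, y, z axes.
In Python, from plant import env gives the robot as it stands. The module is installed in compiled form; this text tells all that it offers.
- The arm moves only by the shell command python3 -m pendant 'ROWS' [OPENING]. ROWS is JSON, a list that holds one entry, the list of rows, each a list of 4 numbers: the shift along the world's x, y, z in mm, then the turn about the world's z in rad. In form: [[[tx, ty, tz, yaw], ...]]. A call has 1 to 5 rows; each row shifts and turns the commanded pose from where the row before left it; what a row does not reach is not made up. A row lasts 1/8 s, in which the tool goes at most 62.5 mm and 10.7 degrees, less where a joint would pass 70% of its speed; a pose out of reach is approached as far as the arm can. A call is refused whole if a number of a shift passes 62.5 or a number of a turn 0.188, either way. A call with a gripper value outside its range is refused whole. OPENING is the closure, from 0 (fully open) to 1 (shut), set as the call begins (- or left out, the last holds). The fingers move at their own pace and stop on an object; the grip force is fixed at half the most. Time passes only in rows, so rows that do not move let the fingers close. It gives the time, the measured TCP pose, the force, the opening and the grip force at its end, in the units of the state.
- env.read_state(): the state, without advancing time (a new reading comes with each control period).
- env.get_image(name): name is "scene" or "top" or "wrist"; returns the picture (480x640x3 uint8, red, green, blue); there is no depth.
- env.get_calibration(name): a dict with "mtx" (3x3 intrinsics, pixels), "dist" ([k1, k2, p1, p2, k3] as OpenCV has them; the pictures are not rectified), "eye" and "rotation" of the camera in the world; the wrist camera has in their place "mount" (4x4, takes a point from camera to tool coordinates, whose origin is the TCP and whose axes are the flange's). Camera axes: x right, y down, z forward; pixel columns grow to the right and rows downward; lengths in m; the calibration is good to about 2 mm. A picture is of the moment at which its call begins: read the wrist's pose just before it. get_calibration takes no time and is no camera call.
- env.close_job(): hands the job in; it is judged then, once.
The state is a dict: "time_s": time; "joint_pos": joint angles; "dq": joint speeds; "tau": joint torques, N m; "position": TCP position; "ee_rot": TCP orientation; "force": force on the tool from outside, world axes, zero at the start; "wrist_torque": the same for the moment, N m; "opening": opening from 0.0 (shut) to 1.0 (fully open); "grasp_force": force on a finger pad.
Only numpy, scipy, OpenCV 4.12 (cv2) and the standard library are available. Lean on these libraries where they do the work, as an engineer would, in place of code of your own. Each camera call takes 0.05 s, during which the arm holds its last target. There are 200 camera calls.

## Working session

There is one attempt and no reset: what is moved stays moved. The work goes in short steps, Python scripts to look and compute and a shell command to move; the robot and the scene stay as the last step left them, time stands still between calls to the robot, and variables do not carry over. Pictures are saved under pics/ and viewed, at most 14 in all, crops included, and the job is handed in when it is done.

```bash
mkdir -p pics
python3 - <<'E'
from plant import env
import cv2
for n in("top","scene"):
    c=env.get_calibration(n);print(n,c)
    cv2.imwrite(f"pics/{n}0.png",env.get_image(n)[:,:,::-1])
print(env.get_calibration("wrist"));print(env.read_state())
E
```

```text
top {'mtx': array([[474.99242191,   0.        , 313.25562335],
       [  0.        , 474.99242191, 238.19100754],
       [  0.        ,   0.        ,   1.        ]]), 'dist': array([0.0069813, 0.       , 0.       , 0.       , 0.       ]), 'eye': array([0.36683323, 0.06487665, 0.98232574]), 'rotation': array([[ 0.00358418, -0.98676849,  0.16209594],
       [-0.99999031, -0.00395098, -0.00194055],
       [ 0.00255531, -0.16208742, -0.98677309]])}
scene {'mtx': array([[464.44228786,   0.        , 322.76969063],
       [  0.        , 464.44228786, 235.04046057],
       [  0.        ,   0.        ,   1.        ]]), 'dist': array([-0.08376455,  0.        ,  0.        ,  0.        ,  0.        ]), 'eye': array([1.02584585, 0.16099523, 0.75273557]), 'rotation': array([[-2.34541960e-01,  7.73659359e-01, -5.88592614e-01],
       [ 9.72105688e-01,  1.86179498e-01, -1.42645456e-01],
       [-7.75114672e-04, -6.05630573e-01, -7.95745568e-01]])}
{'mtx': array([[390.00292403,   0.        , 324.00115592],
       [  0.        , 390.00292403, 240.56341427],
       [  0.        ,   0.        ,   1.    
[... 536 characters left out ...]
2007e+01,
        3.49110325e-04,  8.12571400e+01]), 'dq': array([-0.01477675, -0.07614997,  0.12663579,  0.12800501, -0.02314321,
       -0.02378123]), 'tau': array([ 5.54419850e-03, -5.56696415e+01,  3.45068586e+01,  1.16413634e-02,
       -5.69259464e-05,  1.18308333e-05]), 'position': array([ 0.22109037, -0.50335773,  0.23074004]), 'ee_rot': array([[ 9.15601195e-01,  4.02087513e-01, -2.90364076e-04],
       [ 4.02087577e-01, -9.15600540e-01,  1.10983387e-03],
       [ 1.80392836e-04, -1.13291701e-03, -9.99999342e-01]]), 'force': array([ 0.03011323,  0.65926534, -0.04130717]), 'wrist_torque': array([ 0.005336  , -0.07272808, -0.01003298]), 'grasp_force': 0.0, 'opening': 1.001455312711194}
```

View pics/top0.png

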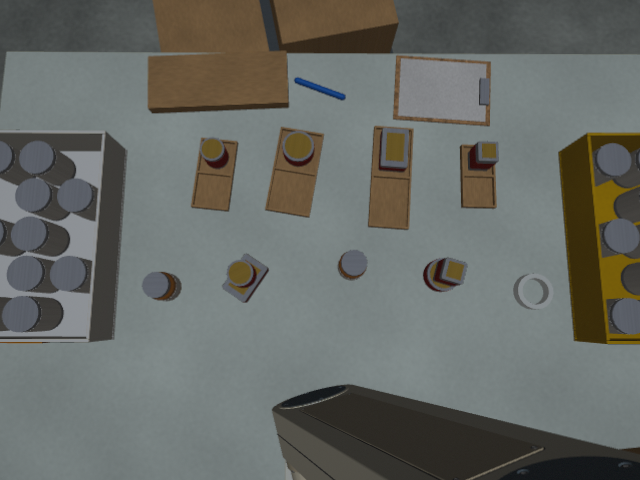

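View pics/scene0.png

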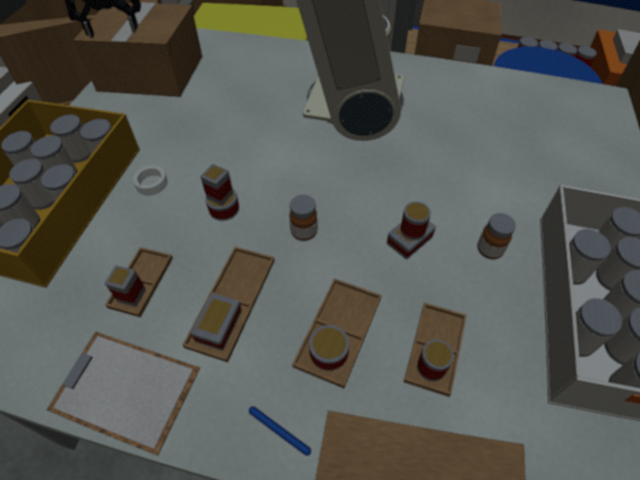

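Top view: small tin on the flat tin at about (243,275), spice tin on the wide tin at (447,272), jars at (158,286) and (352,264). The trays run small, wide, flat, spice from left to right, with the empty compartments nearer the robot.

Run:
```python
import cv2
im=cv2.imread("pics/top0.png")
def crop(n,x0,y0,w,h,s):
    c=cv2.resize(im[y0:y0+h,x0:x0+w],None,fx=s,fy=s,interpolation=cv2.INTER_CUBIC)
    c=cv2.convertScaleAbs(c,alpha=1.3)
    for x in range((-x0)%20,w,20): cv2.line(c,(x*s,0),(x*s,6),(0,255,0),1);cv2.putText(c,str(x0+x),(x*s,16),0,.35,(0,255,0))
    for y in range((-y0)%20,h,20): cv2.line(c,(0,y*s),(6,y*s),(0,255,0),1);cv2.putText(c,str(y0+y),(8,y*s+4),0,.35,(0,255,0))
    cv2.imwrite(n,c)
crop("pics/c1.png",185,120,150,100,5); crop("pics/c2.png",355,120,150,115,5)
c=[cv2.resize(im[y:y+60,x:x+60],None,fx=6,fy=6,interpolation=cv2.INTER_CUBIC) for x,y in((215,245),(418,245))]
cv2.imwrite("pics/c3.png",cv2.convertScaleAbs(cv2.hconcat(c),alpha=1.3))
```

```text
(no output)
```

View pics/c1.png

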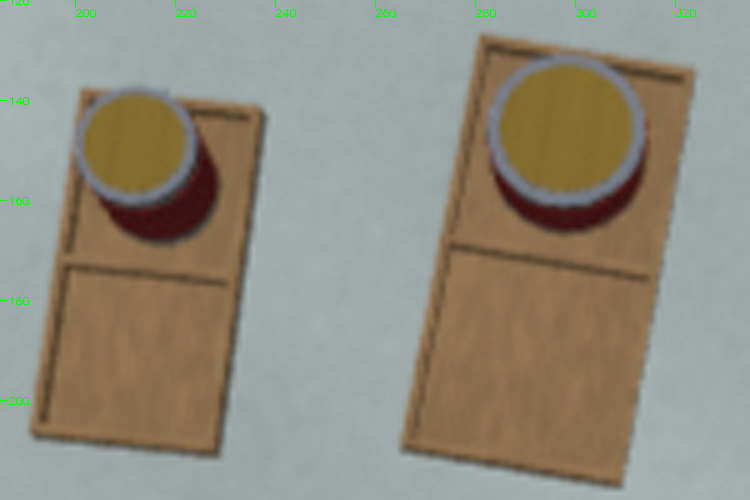

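View pics/c2.png

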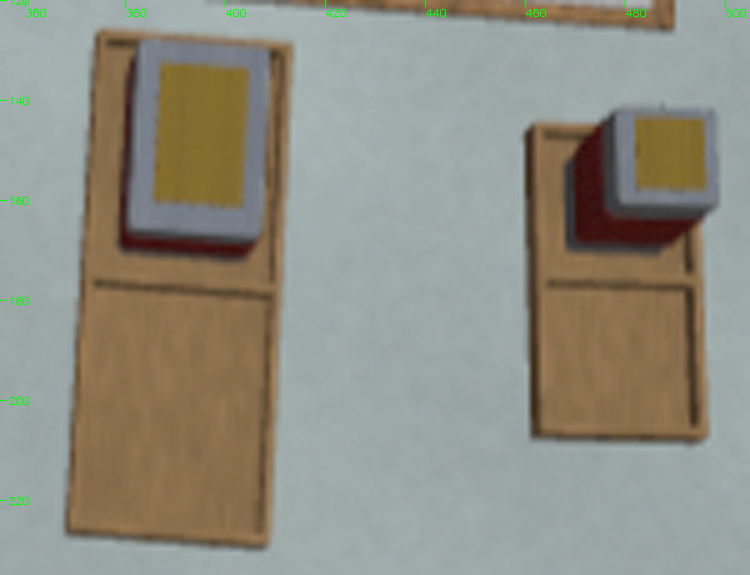

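View pics/c3.png

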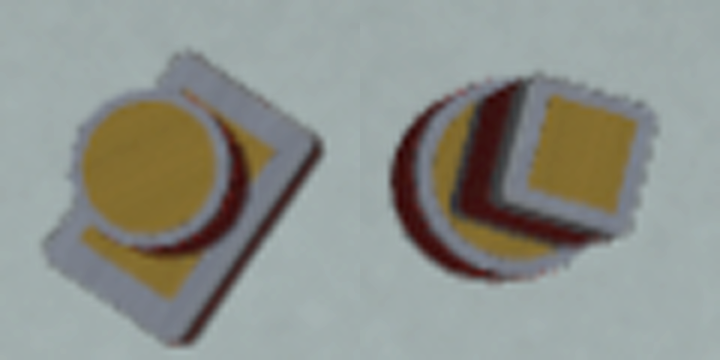

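The crops show tray corners and lids clearly. I now fit the known models to those picks.

```bash
cat > h.py <<'E'
import numpy as np,cv2
from scipy.optimize import least_squares
from plant import env
def proj(P,cal,eye=None,R=None):
    eye=cal["eye"] if eye is None else eye; R=cal["rotation"] if R is None else R
    rv=cv2.Rodrigues(R.T)[0]; return cv2.projectPoints(np.asarray(P,float),rv,-R.T@eye,cal["mtx"],cal["dist"])[0][:,0]
def ray(p,z,cal,eye=None,R=None):
    eye=cal["eye"] if eye is None else eye; R=cal["rotation"] if R is None else R
    u=cv2.undistortPoints(np.array([[p]],float),cal["mtx"],cal["dist"])[0,0]; d=R@[u[0],u[1],1]
    return eye+d*(z-eye[2])/d[2]
def wpose(cal):
    s=env.read_state(); M=cal["mount"]; R=s["ee_rot"]
    return s["position"]+R@M[:3,3],R@M[:3,:3]
def rect(pix,sg,L,W,z,cal,x0,eye=None,R=None):
    sg=np.array(sg)
    def pts(q):
        c,s=np.cos(q[2]),np.sin(q[2]); l=sg*[L/2,W/2]
        return np.c_[q[0]+c*l[:,0]-s*l[:,1],q[1]+s*l[:,0]+c*l[:,1],np.full(len(l),z)]
    r=least_squares(lambda q:(proj(pts(q),cal,eye,R)-pix).ravel(),x0)
    return r.x,np.abs(r.fun).max()
E
python3 - <<'E'
from h import *
cal=env.get_calibration("top")
f=lambda a,x,y,s:(np.array(a)+.5)/s-.5+[x,y]
S=[(-1,1),(-1,-1),(1,1),(1,-1)]
T=dict(small=(f([(32,436),(218,456),(82,90),(264,107)],185,120,5),.07,.07,74),
wide=(f([(402,450),(621,486),(481,36),(694,70)],185,120,5),.086,.086,90),
flat=(f([(67,533),(267,547),(97,32),(291,45)],355,120,5),.104,.076,108),
spice=(f([(533,438),(705,441),(527,125)],355,120,5),.062,.062,66))
for n,(p,a,b,d) in T.items():
    x0=ray(p.mean(0),.014,cal); q,e=rect(p,S[:len(p)],2*a+.012,b+.008,.014,cal,[x0[0],x0[1],0])
    o=q[:2]-d/2000*np.array([np.cos(q[2]),np.sin(q[2])]); print(n,"place",o.round(4),"yaw",np.degrees(q[2]).round(1),"err",round(e,2))
p=f([(45,247),(180,345),(187,50),(322,140)],215,245,6)
q,e=rect(p,S,.084,.056,.04,cal,[.38,.2,-.6]);print("flat",q[:2],np.degrees(q[2]),e)
print("small",ray(f((150,164),215,245,6),.098,cal))
p=f([(145,205),(273,237),(177,75),(300,105)],418,245,6)
q,e=rect(p,S,.042,.042,.11,cal,[.38,-.2,-.2]);print("spice",q[:2],np.degrees(q[2]),e)
print("wide",ray(f((151,179),418,245,6),.04,cal))
print("jars",ray((157,285),.085,cal),ray((353,262),.085,cal))
s=env.read_state();R=s["ee_rot"];print("tool y yaw",np.degrees(np.arctan2(R[1,1],R[0,1])))
E
```

```text
small place [0.6263 0.2756] yaw -5.5 err 0.33
wide place [0.6251 0.1103] yaw -9.4 err 0.36
flat place [ 0.6045 -0.0961] yaw -4.2 err 0.27
spice place [ 0.6274 -0.2824] yaw -1.2 err 0.41
flat [0.44305943 0.19764619] -34.14087952865958 1.1308195120867595
small [0.44784864 0.20022334 0.098     ]
spice [ 0.45099284 -0.1977379 ] -14.41444102988795 1.0100625767180418
wide [ 0.44975405 -0.19439711  0.04      ]
jars [0.42383837 0.35668657 0.085     ] [ 0.46871648 -0.01253075  0.085     ]
tool y yaw -66.29123985501755
```

```bash
for i in 1 2 3; do python3 -m pendant '[[[15.3,20.3,0,0.165],[15.3,20.3,0,0.165],[15.3,20.3,0,0.165],[15.3,20.3,0,0.165],[15.3,20.3,0,0.165]]]' 0; done
python3 - <<'E'
from h import *
cal=env.get_calibration("wrist");e,R=wpose(cal);im=env.get_image("wrist")
s=env.read_state();print(s["position"],np.degrees(np.arctan2(*s["ee_rot"][[1,0],[1,1]])))
cv2.imwrite("pics/w1.png",im[:,:,::-1]);np.savez("w1",e=e,R=R)
E
```

```text
time_s: 0.72
position: [0.298, -0.4013, 0.231]
ee_rot: [[0.321, 0.947, -0.0], [0.947, -0.321, 0.001], [0.0, -0.0, -1.0]]
force: [0.8, 0.9, 0.9]
opening: 1.002
grasp_force: 0.0
time_s: 1.35
position: [0.3745, -0.2997, 0.231]
ee_rot: [[-0.478, 0.878, -0.0], [0.878, 0.478, 0.0], [0.001, -0.0, -1.0]]
force: [-0.2, -0.1, -0.2]
opening: 0.999
grasp_force: 0.0
time_s: 1.98
position: [0.4509, -0.1983, 0.231]
ee_rot: [[-0.97, 0.245, -0.001], [0.245, 0.97, 0.0], [0.001, 0.0, -1.0]]
force: [-0.2, -0.7, 0.5]
opening: 0.998
grasp_force: 0.0
[ 0.45207309 -0.19655945  0.23100709] 76.34248111369378
```

View pics/w1.png

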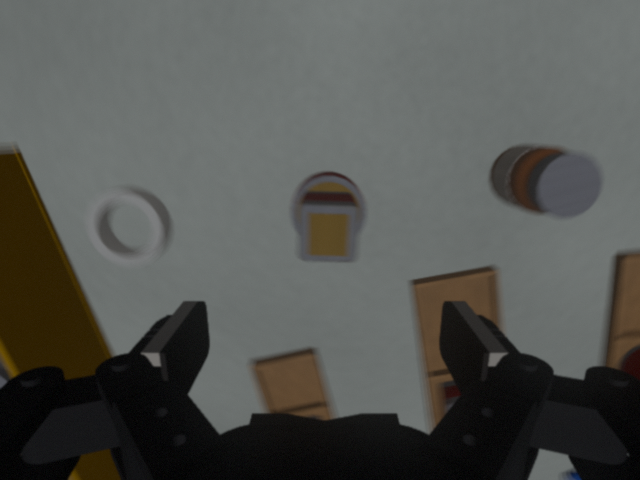

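The wrist view shows the spice lid centred at (328,233), square to the fingers, with the wide tin just behind it.

Run:
```python
from h import *
cal=env.get_calibration("wrist");d=np.load("w1.npz")
print(ray((328,233),.11,cal,d["e"],d["R"]),ray((330,209),.04,cal,d["e"],d["R"]),env.read_state()["position"])
```

```text
[ 0.45136636 -0.1966344   0.11      ] [ 0.44844189 -0.19343944  0.04      ] [ 0.45207309 -0.19655945  0.23100709]
```

```bash
python3 -m pendant '[[[0,0,-45,0],[0,0,-45,0],[0,0,-40,0],[0,0,-20,0],[0,0,-13,0]]]' 0; python3 -m pendant '[[[0,0,0,0],[0,0,0,0],[0,0,0,0],[0,0,0,0],[0,0,0,0]]]' 1;python3 -m pendant '[[[0,0,0,0],[0,0,0,0],[0,0,0,0],[0,0,0,0],[0,0,0,0]]]'
```

```text
time_s: 2.65
position: [0.4501, -0.199, 0.0671]
ee_rot: [[-0.968, 0.251, -0.001], [0.251, 0.968, 0.001], [0.001, 0.0, -1.0]]
force: [0.5, 0.2, -0.1]
opening: 0.997
grasp_force: 0.0
time_s: 3.28
position: [0.4513, -0.1995, 0.0694]
ee_rot: [[-0.968, 0.25, 0.002], [0.25, 0.968, -0.001], [-0.002, -0.001, -1.0]]
force: [0.4, 0.8, 6.5]
opening: 0.484
grasp_force: 60.6
time_s: 3.9
position: [0.4513, -0.1995, 0.0694]
ee_rot: [[-0.968, 0.25, 0.002], [0.25, 0.968, -0.001], [-0.002, -0.001, -1.0]]
force: [0.1, 0.8, 6.7]
opening: 0.482
grasp_force: 60.6
```

```bash
python3 -m pendant '[[[0,0,5,0],[0,0,15,0],[0,0,30,0],[0,0,25,0],[0,0,15,0]]]'; python3 -m pendant '[[[20,-10,0,0.03],[40,-19,0,0.05],[47,-22,0,0.06],[40,-18.5,0,0.05],[29.8,-14,0,0.042]]]';python3 -m pendant '[[[0,0,-10,0],[0,0,-40,0],[0,0,-40,0],[0,0,-20,0],[0,0,-8,0]]]'
python3 - <<'E'
from h import *
s=env.read_state();print(s["position"],np.degrees(np.arctan2(*s["ee_rot"][[1,0],[1,1]])))
cv2.imwrite("pics/t2.png",cv2.resize(env.get_image("top")[115:315,140:520,::-1],None,fx=2.1,fy=2.1,interpolation=2))
E
```

```text
time_s: 4.53
position: [0.4508, -0.1992, 0.1596]
ee_rot: [[-0.968, 0.25, 0.001], [0.25, 0.968, -0.001], [-0.001, -0.0, -1.0]]
force: [-0.2, 1.2, -1.5]
opening: 0.485
grasp_force: 60.3
time_s: 5.15
position: [0.6287, -0.2831, 0.1573]
ee_rot: [[-1.0, 0.019, -0.001], [0.019, 1.0, 0.001], [0.001, 0.001, -1.0]]
force: [0.2, -0.5, -1.3]
opening: 0.487
grasp_force: 60.3
time_s: 5.78
position: [0.6259, -0.2817, 0.0386]
ee_rot: [[-1.0, 0.021, -0.003], [0.021, 1.0, 0.002], [0.003, 0.002, -1.0]]
force: [-0.4, -0.4, -0.1]
opening: 0.484
grasp_force: 60.4
[ 0.62588924 -0.28171117  0.03860822] 88.78176682266322
```

View pics/t2.png

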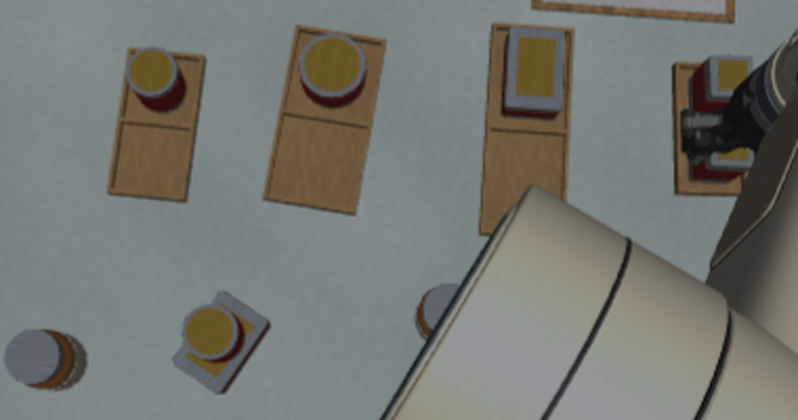

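The held spice tin sits in its compartment, about 8 mm above the floor. I lower it until contact.

```bash
python3 -m pendant '[[[0,0,-2,0],[0,0,-2,0],[0,0,-1.5,0],[0,0,-1,0],[0,0,0,0]]]'; python3 -m pendant '[[[0,0,-1,0],[0,0,0,0]]]';python3 -m pendant '[[[0,0,-1,0],[0,0,0,0]]]'
```

```text
time_s: 6.45
position: [0.6275, -0.2826, 0.0338]
ee_rot: [[-1.0, 0.021, 0.0], [0.021, 1.0, -0.0], [-0.0, -0.0, -1.0]]
force: [0.7, 0.4, -1.3]
opening: 0.485
grasp_force: 60.4
time_s: 6.7
position: [0.6275, -0.2826, 0.0334]
ee_rot: [[-1.0, 0.021, 0.001], [0.021, 1.0, -0.0], [-0.001, -0.0, -1.0]]
force: [-2.7, 0.8, 5.3]
opening: 0.483
grasp_force: 60.8
time_s: 6.95
position: [0.6276, -0.2826, 0.0334]
ee_rot: [[-1.0, 0.021, 0.001], [0.021, 1.0, -0.001], [-0.001, -0.001, -1.0]]
force: [-4.3, 2.3, 12.2]
opening: 0.482
grasp_force: 61.7
```

```bash
python3 -m pendant '[[[0,0,0.5,0],[0,0,0,0],[0,0,0,0],[0,0,0,0]]]' 0.35; python3 -m pendant '[[[0,0,9.5,0],[0,0,20,0],[0,0,40,0],[0,0,50,0],[0,0,30,0]]]' 0.2; python3 -m pendant '[[[-25,13,0,-0.03],[-45,22,0,-0.03],[-45,22,0,-0.03],[-40,20,0,-0.03],[-23.2,11.4,0,-0.023]]]' 0; python3 -m pendant '[[[0,0,0,0],[0,0,0,0],[0,0,0,0]]]'
python3 - <<'E'
from h import *
cal=env.get_calibration("wrist");e,R=wpose(cal);im=env.get_image("wrist");np.savez("w2",e=e,R=R)
s=env.read_state();print(s["position"],np.degrees(np.arctan2(*s["ee_rot"][[1,0],[1,1]])))
t=env.get_image("top")[115:315,140:520]
cv2.imwrite("pics/t3full.png",t[:,:,::-1])
im=im[:,:,::-1];cv2.imwrite("pics/w2.png",im)
big=cv2.resize(t[:,:,::-1],None,fx=1.5,fy=1.5,interpolation=2)
w=cv2.resize(im[100:340,180:480],None,fx=1.25,fy=1.25)
o=np.zeros((600,600,3),np.uint8);o[:300,:570]=big;o[300:600,:375]=w;cv2.imwrite("pics/m3.png",o)
E
```

```text
time_s: 7.45
position: [0.6274, -0.2825, 0.032]
ee_rot: [[-1.0, 0.021, -0.0], [0.021, 1.0, 0.0], [0.0, 0.0, -1.0]]
force: [-0.5, 0.4, 0.9]
opening: 0.65
grasp_force: 0.0
time_s: 8.07
position: [0.6279, -0.2828, 0.1854]
ee_rot: [[-1.0, 0.021, 0.003], [0.021, 1.0, -0.002], [-0.003, -0.002, -1.0]]
force: [-0.2, 0.1, -0.1]
opening: 0.8
grasp_force: 0.0
time_s: 8.7
position: [0.4475, -0.1932, 0.1828]
ee_rot: [[-0.986, 0.164, 0.001], [0.164, 0.986, -0.001], [-0.001, -0.0, -1.0]]
force: [-0.3, 0.1, 0.5]
opening: 0.997
grasp_force: 0.0
time_s: 9.07
position: [0.45, -0.1946, 0.1817]
ee_rot: [[-0.987, 0.163, 0.0], [0.163, 0.987, -0.0], [-0.0, -0.0, -1.0]]
force: [0.9, -0.8, 0.3]
opening: 0.999
grasp_force: 0.0
[ 0.44987032 -0.19456305  0.18158943] 80.62348932211177
```

View pics/m3.png

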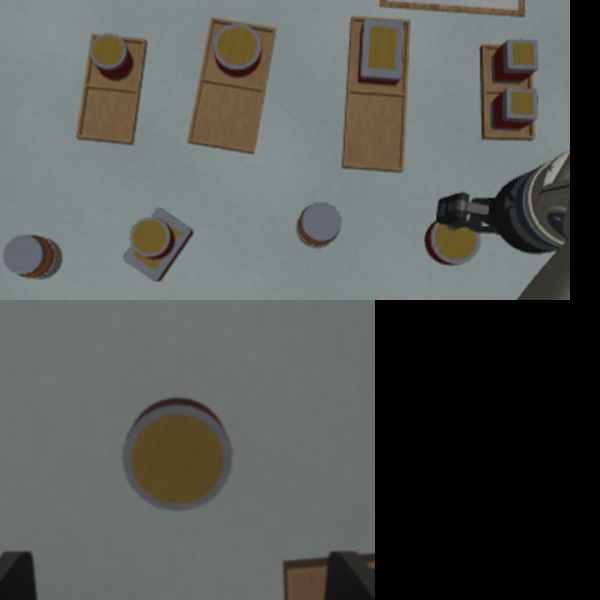

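The spice tin stands in its compartment. The wide tin's lid centre is at wrist pixel (322,226).

Run:
```python
from h import *
cal=env.get_calibration("wrist");d=np.load("w2.npz")
print(ray((322.4,225.6),.04,cal,d["e"],d["R"]),env.read_state()["position"])
```

```text
[ 0.4492149 -0.1969067  0.04     ] [ 0.44974584 -0.19447056  0.18148147]
```

```bash
python3 -m pendant '[[[-0.5,-2.3,-40,0],[0,0,-50,0],[0,0,-40,0],[0,0,-25,0],[0,0,-13.5,0]]]' 0; python3 -m pendant '[[[0,0,0,0],[0,0,0,0],[0,0,0,0],[0,0,0,0],[0,0,0,0]]]' 1;python3 -m pendant '[[[0,0,1,0],[0,0,3,0],[0,0,6,0],[0,0,10,0],[0,0,0,0]]]'
```

```text
time_s: 9.8
position: [0.4485, -0.1963, 0.0118]
ee_rot: [[-0.987, 0.163, -0.002], [0.163, 0.987, 0.001], [0.002, 0.001, -1.0]]
force: [0.4, 0.1, 0.1]
opening: 1.005
grasp_force: 0.0
time_s: 10.42
position: [0.4491, -0.1967, 0.0139]
ee_rot: [[-0.987, 0.163, 0.001], [0.163, 0.987, -0.001], [-0.001, -0.0, -1.0]]
force: [-0.1, -0.5, 3.6]
opening: 0.753
grasp_force: 66.6
time_s: 11.05
position: [0.4493, -0.1968, 0.0343]
ee_rot: [[-0.987, 0.163, 0.002], [0.163, 0.987, -0.001], [-0.002, -0.001, -1.0]]
force: [0.3, 0.2, -2.8]
opening: 0.755
grasp_force: 66.4
```

```bash
python3 -m pendant '[[[0,0,15,0],[0,0,35,0],[0,0,40,0],[0,0,25,0],[0,0,12,0]]]'; python3 -m pendant '[[[8,14,0,0],[16,28,0,0],[22,38,0,0],[24,42,0,0],[24,42,0,0]]]';  python3 -m pendant '[[[24,42,0,0],[22,38,0,0],[18,32,0,0],[12,20,0,0],[6.4,10.6,0,0]]]'; python3 -m pendant '[[[0,0,-15,0],[0,0,-45,0],[0,0,-45,0],[0,0,-25,0],[0,0,-8,0]]]';python3 -m pendant '[[[0,0,-1,0],[0,0,-1,0],[0,0,-1,0],[0,0,0,0]]]'
```

```text
time_s: 11.68
position: [0.4491, -0.1967, 0.1615]
ee_rot: [[-0.987, 0.163, 0.002], [0.163, 0.987, -0.001], [-0.002, -0.001, -1.0]]
force: [0.4, -0.2, -2.4]
opening: 0.752
grasp_force: 66.8
time_s: 12.3
position: [0.543, -0.0302, 0.1588]
ee_rot: [[-0.987, 0.163, -0.002], [0.163, 0.987, 0.001], [0.002, 0.0, -1.0]]
force: [1.4, -1.5, -2.0]
opening: 0.754
grasp_force: 66.8
time_s: 12.92
position: [0.6249, 0.1121, 0.1584]
ee_rot: [[-0.987, 0.161, -0.003], [0.161, 0.987, 0.0], [0.003, -0.0, -1.0]]
force: [0.2, 0.0, -3.1]
opening: 0.751
grasp_force: 66.9
time_s: 13.55
position: [0.6233, 0.1091, 0.0198]
ee_rot: [[-0.986, 0.164, -0.004], [0.164, 0.986, -0.0], [0.004, -0.001, -1.0]]
force: [0.0, -0.2, -1.2]
opening: 0.749
grasp_force: 66.9
time_s: 14.05
position: [0.6254, 0.1102, 0.0198]
ee_rot: [[-0.987, 0.163, 0.001], [0.163, 0.987, 0.0], [-0.001, 0.0, -1.0]]
force: [-0.1, -0.1, -1.5]
opening: 0.753
grasp_force: 66.9
```

```bash
python3 -m pendant '[[[0,0,-1,0],[0,0,-1,0],[0,0,0,0]]]';python3 -m pendant '[[[0,0,-1,0],[0,0,0,0],[0,0,0,0]]]'
```

```text
time_s: 14.42
position: [0.6253, 0.1102, 0.0179]
ee_rot: [[-0.987, 0.163, 0.001], [0.163, 0.987, 0.0], [-0.001, 0.0, -1.0]]
force: [-3.2, -0.7, 5.1]
opening: 0.753
grasp_force: 67.7
time_s: 14.8
position: [0.6253, 0.1101, 0.0179]
ee_rot: [[-0.987, 0.163, 0.001], [0.163, 0.987, -0.0], [-0.001, 0.0, -1.0]]
force: [-5.8, -1.1, 13.3]
opening: 0.751
grasp_force: 68.7
```

```bash
python3 -m pendant '[[[0,0,1,0],[0,0,0,0],[0,0,0,0],[0,0,0,0],[0,0,0,0]]]' 0; python3 -m pendant '[[[0,0,13,0],[0,0,35,0],[0,0,50,0],[0,0,50,0],[0,0,25,0]]]' ; python3 -m pendant '[[[-25,13,0,0.014],[-45,22,0,0.014],[-45,22,0,0.014],[-40,20,0,0.014],[-22.3,12.9,0,0.012]]]' 0; python3 -m pendant '[[[0,0,0,0],[0,0,0,0],[0,0,0,0]]]'
python3 - <<'E'
from h import *
cal=env.get_calibration("wrist");e,R=wpose(cal);im=env.get_image("wrist");np.savez("w3",e=e,R=R)
s=env.read_state();print(s["position"],np.degrees(np.arctan2(*s["ee_rot"][[1,0],[1,1]])))
t=env.get_image("top")[115:315,140:520]
im=im[:,:,::-1];cv2.imwrite("pics/w3.png",im)
big=cv2.resize(t[:,:,::-1],None,fx=1.5,fy=1.5,interpolation=2)
w=cv2.resize(im[100:340,180:480],None,fx=1.25,fy=1.25)
o=np.zeros((600,600,3),np.uint8);o[:300,:570]=big;o[300:600,:375]=w;cv2.imwrite("pics/m4.png",o)
E
```

```text
time_s: 15.42
position: [0.6251, 0.1101, 0.0172]
ee_rot: [[-0.987, 0.163, -0.0], [0.163, 0.987, -0.0], [0.0, -0.0, -1.0]]
force: [0.0, 0.1, -0.1]
opening: 0.998
grasp_force: 0.0
time_s: 16.05
position: [0.6258, 0.1102, 0.1946]
ee_rot: [[-0.987, 0.163, 0.005], [0.163, 0.987, 0.0], [-0.005, 0.001, -1.0]]
force: [-0.0, 0.3, -0.7]
opening: 1.002
grasp_force: 0.0
time_s: 16.68
position: [0.4462, 0.2008, 0.1915]
ee_rot: [[-0.996, 0.094, 0.001], [0.094, 0.996, 0.0], [-0.001, 0.001, -1.0]]
force: [1.0, 0.2, 1.1]
opening: 1.003
grasp_force: 0.0
time_s: 17.05
position: [0.4488, 0.1996, 0.1901]
ee_rot: [[-0.995, 0.097, -0.0], [0.097, 0.995, -0.0], [0.0, -0.0, -1.0]]
force: [-0.3, 0.2, -0.2]
opening: 0.999
grasp_force: 0.0
[0.44872646 0.19960636 0.19000662] 84.45263125212337
```

View pics/m4.png

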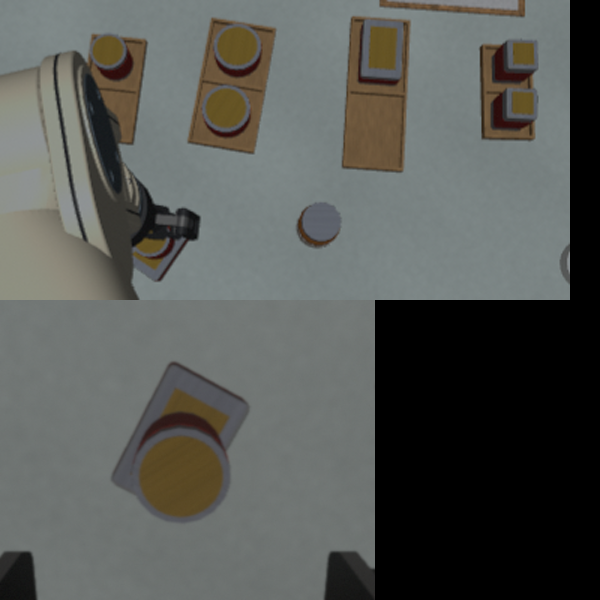

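The wide tin is placed, and the small tin's lid sits centred between the fingers at wrist pixel (326,238). I grasp it now.

```bash
python3 -m pendant '[[[0,0,-30,0],[0,0,-40,0],[0,0,-35,0],[0,0,-17,0],[0,0,-8,0]]]' 0; python3 -m pendant '[[[0,0,0,0],[0,0,0,0],[0,0,0,0],[0,0,0,0],[0,0,0,0]]]' 1;python3 -m pendant '[[[0,0,1,0],[0,0,3,0],[0,0,6,0],[0,0,10,0],[0,0,0,0]]]'
python3 - <<'E'
from h import *
cal=env.get_calibration("wrist");d=np.load("w3.npz")
print(ray((325.6,237.6),.098,cal,d["e"],d["R"]))
E
```

```text
time_s: 17.77
position: [0.4478, 0.1996, 0.0592]
ee_rot: [[-0.995, 0.096, -0.002], [0.096, 0.995, -0.0], [0.002, -0.001, -1.0]]
force: [-0.3, 0.2, 1.6]
opening: 1.002
grasp_force: 0.0
time_s: 18.4
position: [0.4485, 0.2001, 0.0613]
ee_rot: [[-0.995, 0.096, 0.002], [0.096, 0.995, 0.0], [-0.002, 0.0, -1.0]]
force: [0.0, -2.0, 5.8]
opening: 0.572
grasp_force: 62.0
time_s: 19.02
position: [0.4484, 0.2002, 0.0813]
ee_rot: [[-0.995, 0.096, 0.002], [0.096, 0.995, 0.0], [-0.002, 0.001, -1.0]]
force: [0.7, 0.1, -1.4]
opening: 0.572
grasp_force: 62.0
[0.44430187 0.19993522 0.098     ]
```

```bash
python3 -m pendant '[[[0,0,10,0],[0,0,20,0],[0,0,25,0],[0,0,15,0],[0,0,10,0]]]'; python3 -m pendant '[[[22,9.4,0,0],[42,17.5,0,0],[48,20,0,0],[42,17.5,0,0],[26,11,0,0]]]';  python3 -m pendant '[[[0,0,-15,0],[0,0,-45,0],[0,0,-45,0],[0,0,-20,0],[0,0,-5,0]]]';python3 -m pendant '[[[0,0,-1,0],[0,0,-1,0],[0,0,-1,0],[0,0,0,0]]]';python3 -m pendant '[[[0,0,-1,0],[0,0,-1,0],[0,0,0,0]]]'
```

```text
time_s: 19.65
position: [0.448, 0.2001, 0.1613]
ee_rot: [[-0.995, 0.096, 0.001], [0.096, 0.995, 0.0], [-0.001, 0.0, -1.0]]
force: [-0.0, 0.2, -1.5]
opening: 0.57
grasp_force: 62.1
time_s: 20.27
position: [0.6293, 0.276, 0.1593]
ee_rot: [[-0.995, 0.096, -0.001], [0.096, 0.995, -0.0], [0.001, -0.0, -1.0]]
force: [-0.1, 0.2, -1.1]
opening: 0.571
grasp_force: 62.3
time_s: 20.9
position: [0.6259, 0.2748, 0.0283]
ee_rot: [[-0.995, 0.096, -0.004], [0.096, 0.995, -0.001], [0.004, -0.002, -1.0]]
force: [-0.2, -0.7, -1.3]
opening: 0.569
grasp_force: 62.3
time_s: 21.4
position: [0.628, 0.2755, 0.0277]
ee_rot: [[-0.995, 0.096, 0.001], [0.096, 0.995, 0.0], [-0.001, 0.0, -1.0]]
force: [0.7, -1.2, -0.7]
opening: 0.569
grasp_force: 62.3
time_s: 21.78
position: [0.6279, 0.2754, 0.0254]
ee_rot: [[-0.995, 0.096, 0.0], [0.096, 0.995, 0.0], [-0.0, 0.0, -1.0]]
force: [-0.2, 0.2, 1.4]
opening: 0.57
grasp_force: 62.4
```

```bash
python3 -m pendant '[[[0,0,-1,0],[0,0,0,0],[0,0,0,0]]]'
```

```text
time_s: 22.15
position: [0.6279, 0.2754, 0.0254]
ee_rot: [[-0.995, 0.096, 0.001], [0.096, 0.995, 0.0], [-0.001, 0.0, -1.0]]
force: [-3.3, -1.2, 8.2]
opening: 0.572
grasp_force: 63.2
```

```bash
python3 -m pendant '[[[0,0,1,0],[0,0,0,0],[0,0,0,0],[0,0,0,0],[0,0,0,0]]]' 0.2; python3 -m pendant '[[[0,0,15,0],[0,0,35,0],[0,0,50,0],[0,0,45,0],[0,0,20,0]]]' 0; python3 -m pendant '[[[-25,-10,0,-0.1],[-45,-20,0,-0.1],[-45,-19,0,-0.1],[-45,-19,0,-0.1],[-24.8,-10,0,-0.1]]]' 0; python3 -m pendant '[[[0,0,0,0],[0,0,0,0],[0,0,0,0]]]'
python3 - <<'E'
from h import *
cal=env.get_calibration("wrist");e,R=wpose(cal);im=env.get_image("wrist");np.savez("w4",e=e,R=R)
s=env.read_state();print(s["position"],np.degrees(np.arctan2(*s["ee_rot"][[1,0],[1,1]])))
t=env.get_image("top")[115:315,140:520]
im=im[:,:,::-1];cv2.imwrite("pics/w4.png",im)
big=cv2.resize(t[:,:,::-1],None,fx=1.5,fy=1.5,interpolation=2)
w=cv2.resize(im[100:340,180:480],None,fx=1.25,fy=1.25)
o=np.zeros((600,600,3),np.uint8);o[:300,:570]=big;o[300:600,:375]=w;cv2.imwrite("pics/m5.png",o)
E
```

```text
time_s: 22.78
position: [0.6278, 0.2754, 0.0252]
ee_rot: [[-0.995, 0.096, -0.0], [0.096, 0.995, -0.0], [0.0, -0.0, -1.0]]
force: [-0.7, -0.1, -0.3]
opening: 0.805
grasp_force: 0.0
time_s: 23.4
position: [0.6285, 0.2757, 0.1949]
ee_rot: [[-0.995, 0.096, 0.005], [0.096, 0.995, 0.002], [-0.005, 0.002, -1.0]]
force: [0.2, -0.8, 0.1]
opening: 0.999
grasp_force: 0.0
time_s: 24.02
position: [0.441, 0.1967, 0.1917]
ee_rot: [[-0.826, 0.564, 0.001], [0.564, 0.826, 0.0], [-0.001, 0.001, -1.0]]
force: [-0.4, -0.1, 1.0]
opening: 0.998
grasp_force: 0.0
time_s: 24.4
position: [0.4439, 0.1977, 0.1903]
ee_rot: [[-0.828, 0.56, 0.0], [0.56, 0.828, 0.0], [-0.0, 0.0, -1.0]]
force: [-0.4, -0.2, -1.0]
opening: 0.999
grasp_force: 0.0
[0.44378439 0.1976537  0.19013415] 55.90094801364428
```

View pics/m5.png

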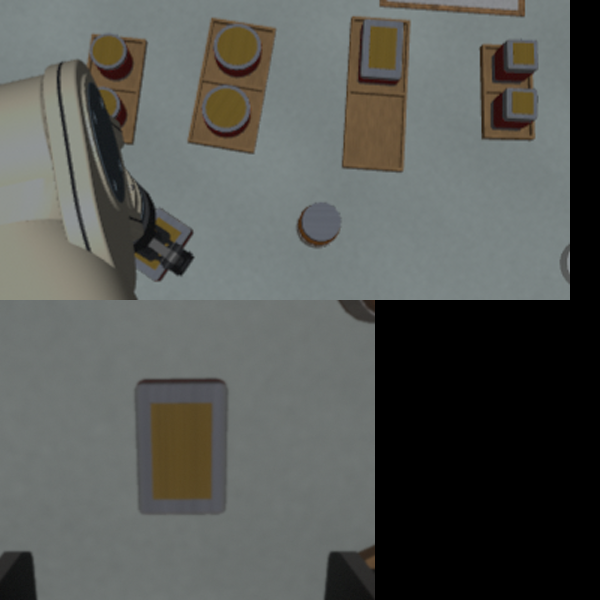

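Flat tin is aligned with the fingers, lid centre at wrist pixel (325,219).

Run:
```python
from h import *
cal=env.get_calibration("wrist");d=np.load("w4.npz")
print(ray((325.2,219.2),.04,cal,d["e"],d["R"]))
```

```text
[0.44139233 0.19921095 0.04      ]
```

```bash
python3 -m pendant '[[[-1.5,1,-45,0],[0,0,-50,0],[0,0,-45,0],[0,0,-25,0],[0,0,-12,0]]]' 0; python3 -m pendant '[[[0,0,0,0],[0,0,0,0],[0,0,0,0],[0,0,0,0],[0,0,0,0]]]' 1;python3 -m pendant '[[[0,0,1,0],[0,0,3,0],[0,0,6,0],[0,0,10,0],[0,0,0,0]]]'
```

```text
time_s: 25.12
position: [0.4412, 0.1983, 0.0117]
ee_rot: [[-0.828, 0.561, -0.002], [0.561, 0.828, -0.001], [0.002, -0.002, -1.0]]
force: [0.6, 0.5, 0.9]
opening: 1.007
grasp_force: 0.0
time_s: 25.75
position: [0.4424, 0.1987, 0.0144]
ee_rot: [[-0.828, 0.561, 0.002], [0.561, 0.828, 0.001], [-0.002, 0.002, -1.0]]
force: [-0.9, 0.4, 7.0]
opening: 0.639
grasp_force: 64.6
time_s: 26.38
position: [0.4421, 0.1986, 0.0342]
ee_rot: [[-0.828, 0.561, 0.002], [0.561, 0.828, 0.0], [-0.001, 0.001, -1.0]]
force: [-0.1, -0.8, -2.1]
opening: 0.643
grasp_force: 63.7
```

```bash
python3 -m pendant '[[[0,0,15,0],[0,0,35,0],[0,0,40,0],[0,0,25,0],[0,0,12,0]]]'; python3 -m pendant '[[[8,-14,0,0.03],[15,-27,0,0.05],[20,-36,0,0.06],[22,-40,0,0.06],[22,-40,0,0.06]]]';  python3 -m pendant '[[[22,-40,0,0.06],[20,-36,0,0.06],[16,-30,0,0.06],[12,-20,0,0.05],[6,-11.7,0,0.032]]]'; python3 -m pendant '[[[0,0,-15,0],[0,0,-45,0],[0,0,-45,0],[0,0,-25,0],[0,0,-7,0]]]';python3 -m pendant '[[[0,0,-1,0],[0,0,-1,0],[0,0,-1,0],[0,0,-1,0],[0,0,0,0]]]'
```

```text
time_s: 27.0
position: [0.4419, 0.1985, 0.1615]
ee_rot: [[-0.828, 0.561, 0.002], [0.561, 0.828, 0.0], [-0.001, 0.001, -1.0]]
force: [-0.7, -0.7, -2.4]
opening: 0.644
grasp_force: 64.0
time_s: 27.62
position: [0.5288, 0.0402, 0.1594]
ee_rot: [[-0.945, 0.327, -0.001], [0.327, 0.945, 0.0], [0.001, -0.0, -1.0]]
force: [0.5, 0.6, -2.0]
opening: 0.645
grasp_force: 64.0
time_s: 28.25
position: [0.6046, -0.0975, 0.1588]
ee_rot: [[-0.997, 0.074, -0.002], [0.074, 0.997, 0.0], [0.002, 0.0, -1.0]]
force: [-0.4, -0.1, -2.4]
opening: 0.644
grasp_force: 64.0
time_s: 28.88
position: [0.6026, -0.0951, 0.0205]
ee_rot: [[-0.997, 0.074, -0.004], [0.074, 0.997, 0.001], [0.005, 0.001, -1.0]]
force: [-0.2, -0.4, -1.7]
opening: 0.638
grasp_force: 64.0
time_s: 29.5
position: [0.6046, -0.0963, 0.0194]
ee_rot: [[-0.997, 0.074, 0.0], [0.074, 0.997, -0.0], [-0.0, -0.0, -1.0]]
force: [-0.1, -0.3, -2.3]
opening: 0.647
grasp_force: 64.0
```

```bash
python3 -m pendant '[[[0,0,-1,0],[0,0,0,0],[0,0,0,0]]]'
```

```text
time_s: 29.88
position: [0.6046, -0.0963, 0.0185]
ee_rot: [[-0.997, 0.074, 0.0], [0.074, 0.997, -0.0], [-0.0, -0.0, -1.0]]
force: [-1.3, 0.4, 1.8]
opening: 0.642
grasp_force: 64.4
```

```bash
python3 -m pendant '[[[0,0,-1,0],[0,0,0,0],[0,0,0,0]]]' && python3 -m pendant '[[[0,0,1,0],[0,0,0,0],[0,0,0,0],[0,0,0,0],[0,0,0,0]]]' 0; python3 -m pendant '[[[0,0,15,0],[0,0,35,0],[0,0,50,0],[0,0,50,0],[0,0,20,0]]]'; python3 -m pendant '[[[-45,0,0,0],[-45,0,0,0],[-45,0,0,0],[-45,0,0,0],[-40,0,0,0]]]'; python3 -m pendant '[[[-20,-60,0,0],[-20,-60,0,0],[-5,-60,0,0],[0,-60,0,0],[0,0,0,0]]]'
python3 - <<'E'
from h import *
im=env.get_image("top")[115:315,140:520,::-1]
cv2.imwrite("pics/t6.png",cv2.resize(im,None,fx=2.1,fy=2.1,interpolation=2))
E
```

```text
time_s: 30.25
position: [0.6046, -0.0964, 0.0185]
ee_rot: [[-0.997, 0.074, 0.001], [0.074, 0.997, -0.0], [-0.001, -0.0, -1.0]]
force: [-5.3, 0.7, 11.3]
opening: 0.638
grasp_force: 65.7
time_s: 30.88
position: [0.6045, -0.0963, 0.0182]
ee_rot: [[-0.997, 0.074, -0.0], [0.074, 0.997, 0.0], [0.0, 0.0, -1.0]]
force: [0.6, -0.7, 0.4]
opening: 1.002
grasp_force: 0.0
time_s: 31.5
position: [0.6054, -0.0965, 0.1929]
ee_rot: [[-0.997, 0.074, 0.005], [0.074, 0.997, -0.002], [-0.005, -0.001, -1.0]]
force: [0.7, 0.5, -0.3]
opening: 1.001
grasp_force: 0.0
time_s: 32.12
position: [0.383, -0.0961, 0.1893]
ee_rot: [[-0.997, 0.074, 0.001], [0.074, 0.997, -0.001], [-0.001, -0.001, -1.0]]
force: [-0.2, 0.1, 0.5]
opening: 1.004
grasp_force: 0.0
time_s: 32.75
position: [0.3396, -0.3385, 0.1887]
ee_rot: [[-0.997, 0.078, 0.0], [0.078, 0.997, -0.001], [-0.0, -0.001, -1.0]]
force: [0.2, -0.1, 0.2]
opening: 1.001
grasp_force: 0.0
```

View pics/t6.png

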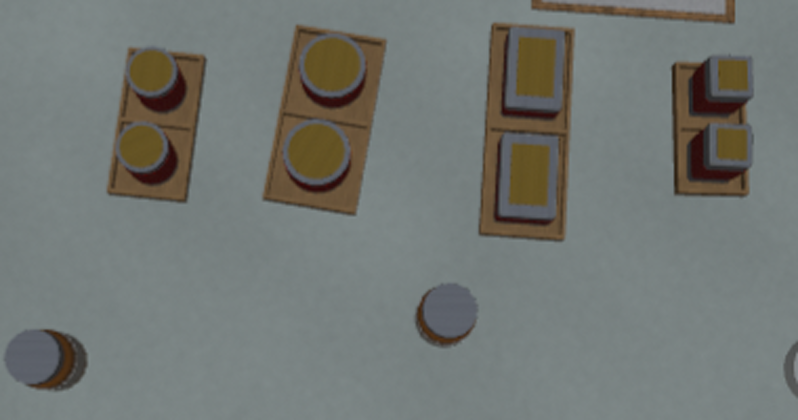

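All four tins stand in their compartments: small lid at (143,147), wide (318,155), flat (528,176), spice (728,147). The jars have not moved. I check the offsets before handing in.

Run:
```python
from h import *
cal=env.get_calibration("top")
for p,z,t in(((143,147),.062,(.6263,.2756)),((318,155),.044,(.6251,.1103)),((528,176),.044,(.6045,-.0961)),((728,147),.074,(.6274,-.2824))):
    print((ray(np.array(p)/2.1+[140,115],z,cal)[:2]-t)*1000)
```

```text
[-1.41302528 -2.00785891]
[-2.40573423 -2.45758434]
[-1.88009003  0.7342809 ]
[-3.57571934  3.54247108]
```

```bash
python3 -c "
from plant import env
print(env.close_job())"
```

```text
the job is handed in; nothing more can be done
None
```

All four tins stand upright in the empty compartments of their own trays, each measured within about 5 mm of the middle; neither jar shows any shift in the final picture, and the job is handed in at about 33 s (no verdict was returned).

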